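# Tin through the crate's spring flap

## Task

Put the small rectangular steel tin that stands before the storage crate away in it without picking it up: push the crate's self-closing flap open with one finger and, while that finger keeps it open, push the tin along its runner and in through the doorway with the other finger. Push it on until it stands upright so far inside that the flap swings fully shut behind it, and leave the other things on the shelf where they are.

Things in the scene. Friction and masses are not known exactly. Their poses are not given: they have to be found in the camera images.
- crate: Fixed pale plastic crate, open at the top. Origin: on the shelf, under the middle of its doorway. x points inward through the doorway, y to the left as seen going in, z up. Floor 4 mm thick, x -115 to 206, y -59 to 59 mm. Walls 4 mm thick, tops 54 mm above the shelf, inner faces at y = +-55 and x = 202 mm, start at x = -4 mm. The doorway is 110 mm wide, with no bar above.
- runner (a point): Crate x = -60, y = -28.5 mm, on the floor (4 mm above the shelf), mid-length in the runner before the doorway: two low rails, tops 18 mm above the shelf, crate x = -114 to -5 mm, leave a lane 53 mm wide (y = -55 to -2 mm) where the tin starts. Left of the lane (y = 1 to 59 mm) the floor before the flap is bare.
- flap (a joint): Self-closing flap filling the doorway: 0 rad = shut, grows as it swings inward, stop at 1.75. Grey panel 4 mm thick, 104 mm long, from 8 to 46 mm above the shelf. A damped spring shuts it: 0.06 N m when shut plus 0.1 N m per rad; let go, it closes in about 2 s.
- flap_hinge (a point): The flap's upright hinge axis at the doorway's left end (crate x = 0, y = 53 mm), 8 mm above the shelf. The free edge sweeps a radius of 105 mm about it inside the crate, so the flap can shut only with the tin outside that sweep: along the right wall the tin's centre must be about 112 mm or more past the doorway.
- flap_edge (a point): Middle of the flap's free edge, at half its height (27 mm above the shelf); shut, it lies at crate x = 0, y = -52 mm.
- tin: Loose, closed rectangular steel tin, 54 mm along its x, 44 mm along its y, 43 mm high, 0.1 to 0.2 kg. Origin: centre of its underside, z up. It starts in the runner before the doorway, its long side along the runner, x pointing inward; the smallest of the tins.
- bowl: Loose bystander, to be left alone: blue ceramic bowl, 120 mm across, 55 mm high. Origin: centre of its underside.
- biscuit_tin: Loose bystander, to be left alone: rectangular steel biscuit tin with closed lid, 134 x 104 mm, 78 mm high. Origin: centre of its underside.
- soap_pump: Loose bystander, to be left alone: chrome hand soap pump, 62 mm across, 153 mm high. Origin: centre of its underside.
- egg_cup: Loose bystander, to be left alone: stemmed glass egg cup, 52 mm across, 57 mm high. Origin: centre of its underside.
Not all that is in view belongs to the job. What is shaped like the tin but yellow is not meant.

How it is judged:
By the outcome, as a careful person would: the job done as asked, in the order asked, and still so for the second after the job is handed in, with the robot touching nothing.
It also fails if it takes over 48 s, if anything falls off the work surface, if the arm or the gripper's body presses on something with over 40 N, if the wrist force passes 120 N, or if a joint passes its speed limit or range.

## Robot

A 6-joint arm with a two-finger parallel gripper is mounted at the origin on the work surface. World frame = base frame: x ahead of the robot, y to its left, z up, the work surface at z = 0. Lengths are in m, angles in rad, forces in N, time in s.
With the tool pointing down it reaches from about 0.25 to 0.8 m from the base axis. Payload 8.5 kg.
Tool frame: the origin (TCP) lies on the centre line of the jaws, within the pads' length; the fingertips stand 22 mm ahead of it and the grasp point (between the pads) lies 3 mm ahead of it; z points along the fingers, y is the line along which they close (so a half turn about z gives the same grasp; the last joint's range is limited). The gripper opens to 85 mm and grips with 20 to 120 N. Pads are 22 mm wide; open, the fingers measure 114 mm over their backs; the gripper's body (76 mm by 85 mm) begins 54 mm behind the grasp point. The pads swing forward as they close: fully open they stand 13 mm farther back than shut.
Start: joints at [1.199, 0.238, -0.013, 1.319, 0, 1.571], TCP at [0.191, 0.489, 0.253] pointing down, gripper open.
Joint ranges: [-2.66, 2.66], [-1.03, 1.9], [-1.14, 1.46], [-1.82, 2.27], [-1.45, 1.34], [-3.14, 3.14]. Speed limits (rad/s): [2.22, 2.22, 2.79, 3.14, 3.14, 3.14].

## Interface

Orientations are given as a unit quaternion [w, x, y, z].
In Python, from bench import readout, imaging, job_done gives the robot as it stands.
- The arm moves only by the tool step_arm, never from a script. Its argument "targets" is a list that holds one entry, the list of rows, each a list of 5 numbers: the shift along the tool's x, y, z in cm, then the turn about the tool's z in rad, then the opening, from 0 (shut) to 1 (fully open). A call has 1 to 10 rows; each row is the pose to reach, as a shift and turn from the pose commanded when the call began, along the tool's axes at that moment; what a row does not reach only later rows make up. A row lasts 1/12 s, in which the tool goes at most 41.7 mm and 7.16 degrees, less where a joint would pass 70% of its speed; a pose out of reach is approached as far as the arm can. A call with a gripper value outside its range is refused whole. The fingers move at their own pace and stop on an object; the grip force is fixed at half the most. Time passes only in rows, so rows that repeat a pose let the fingers close. It gives the time, the measured TCP pose, the force, the opening and the grip force at its end, in the units of the state.
- readout.state(): the state, without advancing time (a new reading comes with each control period).
- imaging.capture(name): name is "side" or "top"; returns the picture (480x640x3 uint8, blue, green, red); there is no depth.
- imaging.get_calibration(name): a dict with "fovy" (degrees; the focal length in pixels is half the picture's height over the tangent of half this angle, whatever the lens; pixels are square), "cx", "cy" (the principal point, pixels), "eye" and "attitude" of the camera in the world. Camera axes: x right, y down, z forward; pixel columns grow to the right and rows downward; lengths in m; the calibration is good to about 2 mm. A picture is of the moment at which its call begins. get_calibration takes no time and is no camera call.
- job_done(): hands the job in; it is judged then, once.
Trained networks look in the newest picture that a camera, given by its name, has taken for a name from the list of things; names that differ only in an ending like _2 or _b are one class to them, and where a whole thing is asked for, a point or a joint stands for the part that bears it (a point fixed in the world has none). Each returns a list of dicts, best first, with "conf" (0 to 1); they miss things now and then, are a little off and sometimes report something else, mostly with a low value. They report only what shows in the picture. A call takes as long as a camera call. They do not tell look-alikes from the thing itself.
- imaging.spot_in(camera, target): "rect" ([centre column, centre row, width, height] as shares, 0 to 1, of the picture: columns of its width, rows of its height, round what is visible of it).
- imaging.mark_of(camera, target): "position" ([column, row] as shares, 0 to 1, of the picture: columns of its width, rows of its height: a listed point, or the origin of a listed thing).
The state is a dict: "clock": time; "joints": joint angles; "joint_velocities": joint speeds; "joint_torque": joint torques, N m; "ee_pos": TCP position; "tcp_rot": TCP orientation; "contact_force": force on the tool from outside, world axes, zero at the start; "ft_torque": the same for the moment, N m; "width": finger opening in m; "grasp_force": force on a finger pad.
Only numpy, scipy, OpenCV 4.12 (cv2) and the standard library are available. Lean on these libraries where they do the work, as an engineer would, in place of code of your own. Each camera call takes 0.05 s, during which the arm holds its last target. There are 200 camera calls.

## Working session

There is one attempt and no reset: what is moved stays moved. The work goes in short steps, Python scripts to look and compute and a tool call to move; the robot and the scene stay as the last step left them, time stands still between calls to the robot, and variables do not carry over. Pictures are saved under pics/ and viewed, at most 10 in all, crops included, and the job is handed in when it is done.

Besides the shell and the picture viewer there is one more tool, called after ">>>" as name(argument=value, ...) on one line, values as JSON. step_arm: Moves the arm, as the interface text tells. Its arguments: {"type":"object","properties":{"targets":{"type":"array"}},"required":["targets"]}

```bash
mkdir -p pics; cat > h.py <<'E'
import numpy as np, cv2
from bench import readout, imaging, job_done
from scipy.spatial.transform import Rotation as R
def cal(n):
    c=imaging.get_calibration(n); return c
def rot(c):
    a=np.array(c['attitude'],float)
    return a if a.shape==(3,3) else R.from_quat(a,scalar_first=True).as_matrix()
def toz(n,uv,z):
    c=cal(n); f=240/np.tan(np.radians(c['fovy'])/2)
    d=rot(c)@np.array([(uv[0]-c['cx'])/f,(uv[1]-c['cy'])/f,1]); e=np.array(c['eye'])
    return e+d*(z-e[2])/d[2]
def proj(n,p):
    c=cal(n); f=240/np.tan(np.radians(c['fovy'])/2)
    q=rot(c).T@(np.array(p)-c['eye']); return np.array([c['cx']+f*q[0]/q[2],c['cy']+f*q[1]/q[2]])
E
python3 - <<'E'
from h import *
for n in('top','side'):
    cv2.imwrite(f'pics/{n}0.png',imaging.capture(n)); print(n,cal(n))
    for t,z in(('crate',0),('runner',.004),('flap_hinge',.008),('flap_edge',.027),('tin',.004),('bowl',0),('biscuit_tin',0),('soap_pump',0),('egg_cup',0)):
        for r in imaging.mark_of(n,t)[:3]:
            uv=np.array(r['position'])*[640,480]; print(t,round(r['conf'],2),uv.round(),toz(n,uv,z).round(4)[:2])
s=readout.state(); print(s)
E
```

```text
top {'fovy': 54.458588404695504, 'cx': 328.1080502952041, 'cy': 240.13658135488504, 'eye': array([0.39549621, 0.01953824, 0.9116164 ]), 'attitude': array([ 0.0690192 , -0.70048221,  0.70735706, -0.06486152])}
crate 0.73 [316. 254.] [0.5434 0.0479]
runner 0.85 [342. 279.] [ 0.4922 -0.0028]
runner 0.46 [336. 272.] [0.5063 0.0096]
runner 0.28 [342. 244.] [ 0.5623 -0.0026]
flap_hinge 0.76 [290. 258.] [0.5339 0.0989]
flap_edge 0.62 [339. 241.] [0.563  0.0023]
tin 0.91 [335. 269.] [0.5119 0.0121]
tin 0.72 [257. 369.] [0.3237 0.1602]
tin 0.71 [314. 358.] [0.3437 0.0523]
bowl 0.83 [405. 250.] [ 0.5496 -0.1286]
biscuit_tin 0.79 [391. 155.] [ 0.7484 -0.1063]
soap_pump 0.79 [216. 201.] [0.6527 0.2505]
soap_pump 0.17 [389. 153.] [ 0.7513 -0.1023]
egg_cup 0.57 [245. 290.] [0.4728 0.1877]
side {'fovy': 50.3681474592088, 'cx': 320.7370530510601, 'cy': 230.73320336737336, 'eye': array([0.43465064, 0.63776365, 0.49311069]), 'attitude': array([ 0.04808946, -0.08760691,  0.88269869, -0.45919   ])}
crate 0.58 [331. 269.] [0.5418 0.0445]
runner 0.84 [367. 254.] [0.4922 0.002 ]
flap_hinge 0.5 [359. 344.] 
[... 427 characters left out ...]
1.19902072e+00,  2.38190948e-01, -1.35169520e-02,  1.31920063e+00,
       -2.65031031e-06,  1.57080437e+00]), 'joint_velocities': array([ 6.40128764e-04,  9.30337997e-05,  7.39882614e-04, -1.10585944e-03,
        6.80286510e-04,  1.04461473e-03]), 'joint_torque': array([-2.46709445e-03, -5.38585317e+01,  3.46694863e+01,  3.00998159e-03,
       -2.77249537e-04,  1.05899690e-05]), 'ee_pos': array([0.19069908, 0.48908618, 0.25327436]), 'tcp_rot': array([-9.06631223e-06,  1.84823068e-01,  9.82771810e-01, -5.53811962e-05]), 'contact_force': array([-0.00758993,  0.92114653, -0.66234017]), 'ft_torque': array([-0.00773166, -0.0266491 , -0.00866526]), 'grasp_force': 0.0, 'width': 0.08568619596378585}
```

View pics/top0.png

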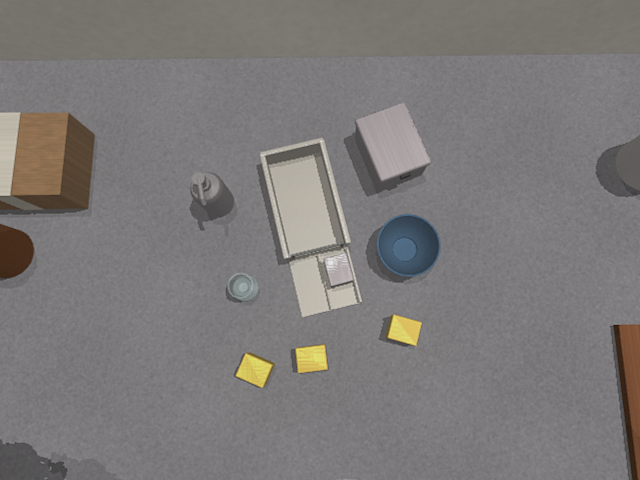

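View pics/side0.png

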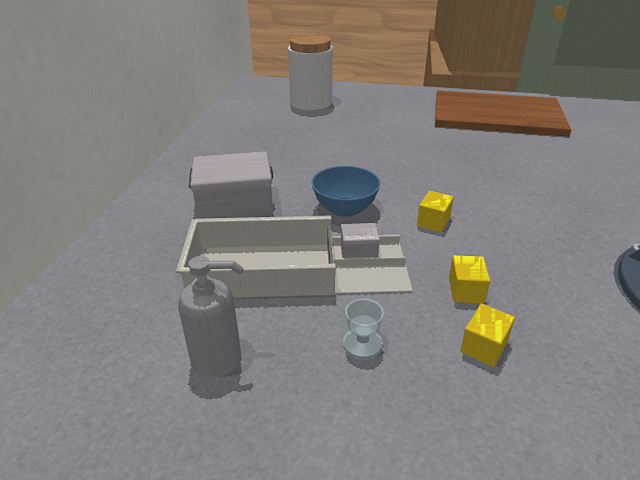

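The top view shows the crate with its doorway at the bottom, hinge near (288,258) and free edge near (348,245). The grey tin stands in the lane at about (338,268), and the three yellow ones are decoys. Next I'll fit the crate pose from its corners.

```bash
python3 - <<'E'
from h import *
from scipy.optimize import least_squares
W=lambda q,p:np.array([q[0]+p[0]*np.cos(q[2])-p[1]*np.sin(q[2]),q[1]+p[0]*np.sin(q[2])+p[1]*np.cos(q[2]),p[2]])
ob=[('top',(.206,.059,.054),(261,152)),('top',(.206,-.059,.054),(323,139)),('top',(-.115,.059,.004),(303,316)),('top',(-.115,-.059,.018),(361,302)),('top',(-.004,.059,.054),(286,258)),('top',(-.004,-.059,.054),(350,243)),
('side',(-.115,.059,.004),(411,291)),('side',(.206,.059,.054),(179,269)),('side',(-.004,.059,.054),(336,269)),('side',(.206,-.059,.054),(196,219)),('side',(-.004,-.059,.054),(331,217))]
f=lambda q:np.concatenate([proj(n,W(q,p))-uv for n,p,uv in ob])
s=least_squares(f,[.543,.047,.29],loss='soft_l1'); print(s.x,f(s.x).reshape(-1,2).round(1).tolist())
q=s.x
for n in('top','side'):
    r=[b for b in imaging.spot_in(n,'tin')]; print(n,[(round(b['conf'],2),(np.array(b['rect'])*[640,480,640,480]).round(1).tolist()) for b in r])
im={n:cv2.imread(f'pics/{n}0.png') for n in('top','side')}
for xt in(-.055,-.045,-.035): print(xt,[proj('top',W(q,(xt+a*.027,-.0285+b*.022,.047))).round(1).tolist() for a in(-1,1) for b in(-1,1)])
for n in im:
    for z,xs in((.054,(-.004,.206)),(.004,(-.115,.206))):
        P=[proj(n,W(q,(x,y,z))) for x,y in((xs[0],-.059),(xs[1],-.059),(xs[1],.059),(xs[0],.059))]
        cv2.polylines(im[n],[np.int32(np.round(P))],True,(0,0,255))
    P=[proj(n,W(q,(-.04+a,-.0285+b,.047))) for a,b in((-.027,-.022),(.027,-.022),(.027,.022),(-.027,.022))]
    cv2.polylines(im[n],[np.int32(np.round(P))],True,(0,255,0))
a=cv2.resize(im['top'][120:330,230:390],None,fx=2.6,fy=2.6); b=cv2.resize(im['side'][200:320,160:430],None,fx=1.4,fy=2.6)
c=np.zeros((600,800,3),np.uint8); c[:a.shape[0],:a.shape[1]]=a; c[:b.shape[0],a.shape[1]:a.shape[1]+b.shape[1]]=b[:,:800-a.shape[1]]
cv2.imwrite('pics/ov.png',c)
E
```

```text
[0.54463935 0.0443365  0.2254763 ] [[2.5, 1.8], [-0.4, 1.4], [-1.3, 1.3], [0.8, 0.4], [0.8, -0.2], [-1.6, 0.2], [-0.0, 0.1], [0.3, -0.7], [-2.4, -3.7], [-1.3, 1.0], [-0.9, 0.6]]
top [(0.95, [338.2, 270.9, 34.0, 36.7]), (0.84, [257.0, 369.6, 41.9, 33.6]), (0.77, [311.6, 360.6, 30.8, 29.2]), (0.62, [404.9, 329.1, 34.8, 30.5]), (0.62, [312.3, 227.0, 99.0, 175.7])]
side [(0.92, [470.2, 278.1, 42.4, 47.5]), (0.76, [360.8, 242.6, 40.1, 38.2]), (0.76, [436.0, 210.1, 35.3, 42.3]), (0.71, [296.5, 256.2, 236.2, 82.6]), (0.63, [487.9, 332.9, 53.4, 61.4])]
-0.055 [[354.0, 285.2], [330.9, 290.7], [347.0, 257.1], [324.1, 262.6]]
-0.045 [[352.6, 279.9], [329.6, 285.5], [345.7, 252.0], [322.9, 257.4]]
-0.035 [[351.3, 274.7], [328.3, 280.2], [344.4, 246.9], [321.7, 252.3]]
```

View pics/ov.png

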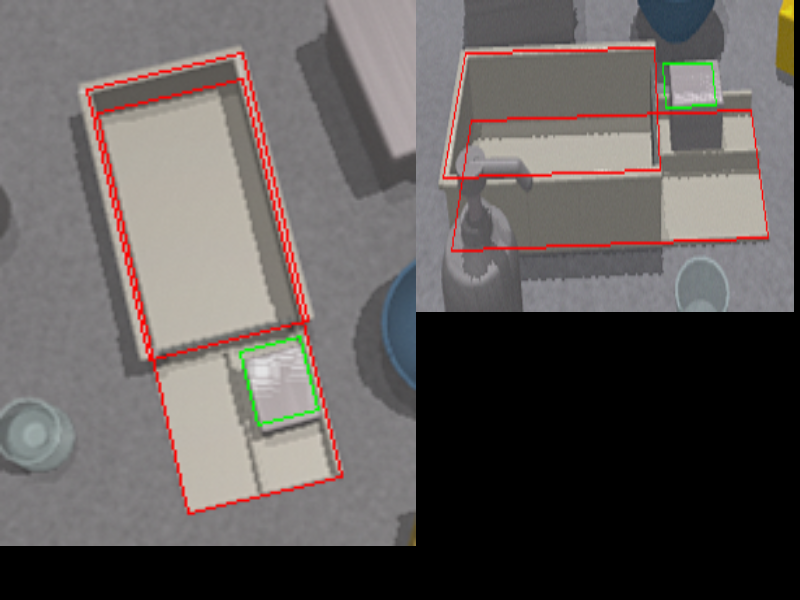

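The overlay fits to about 2 mm: crate origin (0.545, 0.044), heading about 0.23, and tin centre at crate x ≈ -42 mm. Next I'll work out the two-finger waypoints.

```bash
cat >> h.py <<'E'
O=np.array([.5446,.0448]); TH=.228
Rc=np.array([[np.cos(TH),-np.sin(TH)],[np.sin(TH),np.cos(TH)]])
def c2w(x,y,z): return np.r_[O+Rc@[x/1e3,y/1e3],z]
def w2c(p): return Rc.T@(np.array(p[:2])-O)*1e3
def fingers():
    s=readout.state(); M=R.from_quat(s['tcp_rot'],scalar_first=True).as_matrix(); d=(s['width']+.0145)/2
    A,B=[w2c(s['ee_pos']+k*d*M[:,1]) for k in(1,-1)]
    print('t',round(s['clock'],2),'A',A.round(1),'B',B.round(1),'z',s['ee_pos'][2].round(4),'w',s['width'].round(4),'F',s['contact_force'].round(1))
def row(A,B,z):
    s=readout.state(); M=R.from_quat(s['tcp_rot'],scalar_first=True).as_matrix()
    A=np.array(A,float);B=np.array(B,float); m=(A+B)/2; D=np.linalg.norm(A-B)
    sh=M.T@(c2w(*m,z)-s['ee_pos'])*100
    h=TH+np.arctan2(*(A-B)[::-1]); h0=np.arctan2(M[1,1],M[0,1]); t=h0-h
    print(sh.round(2),'turn',round((t+np.pi)%(2*np.pi)-np.pi,3),'open',round((D-14.5)/85.7,3))
E
python3 - <<'E'
from h import *
fingers(); row((-20,32),(-99.6,-28.5),.2); row((-20,32),(-99.6,-28.5),.034)
E
```

```text
Traceback (most recent call last):
  File "h.py", line 23, in fingers
    print('t',round(s['clock'],2),'A',A.round(1),'B',B.round(1),'z',s['ee_pos'][2].round(4),'w',s['width'].round(4),'F',s['contact_force'].round(1))
                                                                                                ^^^^^^^^^^^^^^^^
AttributeError: 'float' object has no attribute 'round'
```

```bash
sed -i "s/s\['width'\].round(4)/round(s['width'],4)/" h.py
python3 - <<'E'
from h import *
fingers(); row((-20,32),(-99.6,-28.5),.2); row((-20,32),(-99.6,-28.5),.034)
E
```

```text
t 1.1 A [-216.1  554.1] B [-272.6  471.5] z 0.2533 w 0.0856 F [ 0.1 -0.5  0.2]
[-44.08 -31.77   5.33] turn 0.321 open 0.997
[-44.08 -31.77  21.93] turn 0.321 open 0.997
```

>>> step_arm(targets=[[[-44.1, -31.8, 5.3, 0.32, 1], [-44.1, -31.8, 5.3, 0.32, 1], [-44.1, -31.8, 5.3, 0.32, 1], [-44.1, -31.8, 5.3, 0.32, 1], [-44.1, -31.8, 5.3, 0.32, 1], [-44.1, -31.8, 5.3, 0.32, 1], [-44.1, -31.8, 5.3, 0.32, 1], [-44.1, -31.8, 5.3, 0.32, 1], [-44.1, -31.8, 5.3, 0.32, 1], [-44.1, -31.8, 5.3, 0.32, 1]]])

```text
clock: 1.93
ee_pos: [0.4167, 0.139, 0.213]
tcp_rot: [0.0, 0.339, 0.941, 0.0]
contact_force: [0.7, 0.7, -0.2]
width: 0.0853
grasp_force: 0.0
```

>>> step_arm(targets=[[[0, 0, 0, 0, 1]]])

```text
clock: 2.02
ee_pos: [0.4189, 0.1356, 0.2124]
tcp_rot: [0.001, 0.342, 0.94, -0.001]
contact_force: [0.2, -0.5, 0.5]
width: 0.0852
grasp_force: 0.0
```

```bash
python3 - <<'E'
from h import *
fingers(); row((-20,32),(-99.6,-28.5),.1); row((-20,32),(-99.6,-28.5),.034)
E
```

```text
t 2.02 A [-62.1 146.8] B [-141.8   86.9] z 0.2124 w 0.0852 F [ 0.2 -0.5  0.5]
[-11.71  -3.54  11.27] turn -0.006 open 0.997
[-11.69  -3.53  17.87] turn -0.006 open 0.997
```

>>> step_arm(targets=[[[-11.7, -3.5, 5, 0, 1], [-11.7, -3.5, 5, 0, 1], [-11.7, -3.5, 5, 0, 1], [-11.7, -3.5, 5, 0, 1], [-11.7, -3.5, 9, 0, 1], [-11.7, -3.5, 13, 0, 1], [-11.7, -3.5, 14, 0, 1], [-11.7, -3.5, 14, 0, 1], [-11.7, -3.5, 14, 0, 1]]])

```text
clock: 2.77
ee_pos: [0.4835, 0.0395, 0.0729]
tcp_rot: [-0.001, 0.339, 0.941, -0.0]
contact_force: [0.4, 0.1, 1.2]
width: 0.0856
grasp_force: 0.0
```

```bash
python3 - <<'E'
from h import *
fingers(); row((-20,32),(-99.6,-28.5),.034)
a=imaging.capture('top')[140:340,220:420]; b=imaging.capture('side')[140:320,170:470]
c=np.zeros((600,800,3),np.uint8); c[:400,:400]=cv2.resize(a,(400,400),interpolation=2)
c[:480,400:]=cv2.resize(b,(800,480))[:,400:] ; cv2.imwrite('pics/p1.png',c)
E
```

```text
t 2.77 A [-20.9  39. ] B [-100.5  -21.7] z 0.0729 w 0.0856 F [0.4 0.1 1.2]
[-0.61 -0.34  3.89] turn 0.001 open 0.997
```

View pics/p1.png

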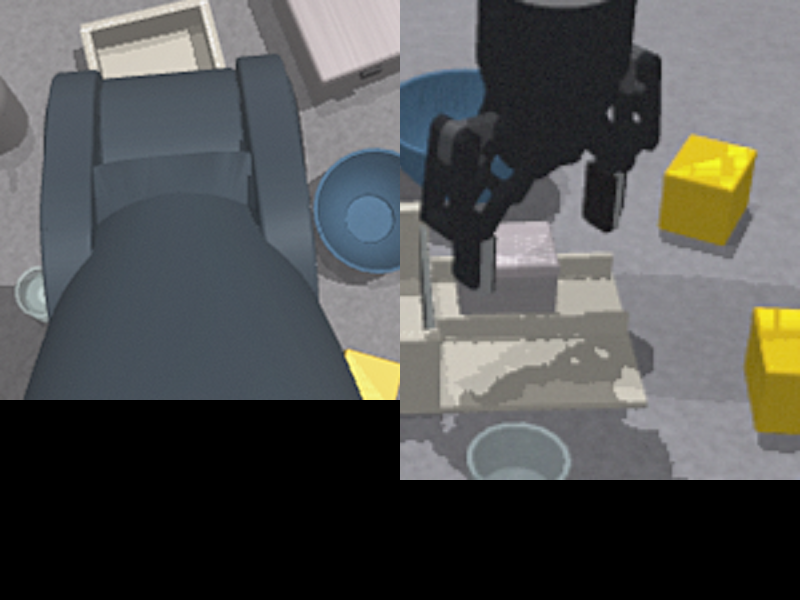

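Fingertip A (crop 470,285) hangs left of the lane and finger B (600,230) hangs behind the tin; the tin, rails and egg cup haven't moved.

```bash
python3 - <<'E'
from h import *
print(proj('side',c2w(-21,39,.051)))
row((-18,26),(-102,-28.5),.036); row((82,26),(-2,-28.5),.036)
E
```

```text
[345.10500955 257.90782644]
[-0.73 -0.64  3.83] turn 0.076 open 0.999
[-6.8   7.31  3.85] turn 0.076 open 0.999
```

>>> step_arm(targets=[[[-0.7, -0.6, 1.5, 0.076, 1], [-0.7, -0.6, 3, 0.076, 1], [-0.7, -0.6, 4.5, 0.076, 1], [-0.7, -0.6, 4.8, 0.076, 1], [-0.7, -0.6, 4.8, 0.076, 1]]])

```text
clock: 3.28
ee_pos: [0.4855, 0.0304, 0.0254]
tcp_rot: [0.0, 0.374, 0.927, 0.0]
contact_force: [-0.1, 0.3, -0.5]
width: 0.0855
grasp_force: 0.0
```

```bash
python3 - <<'E'
from h import *
fingers(); row((-8,26),(-92,-28.5),.026); row((42,26),(-42,-28.5),.026)
E
```

```text
t 3.28 A [-18.8  26.5] B [-102.8  -27.9] z 0.0254 w 0.0855 F [-0.1  0.3 -0.5]
[-0.63  0.88 -0.06] turn -0.0 open 0.999
[-3.35  5.07 -0.06] turn -0.0 open 0.999
```

>>> step_arm(targets=[[[-0.6, 0.9, 0, 0, 1], [-1, 1.5, 0, 0, 1], [-1.4, 2.1, 0, 0, 1], [-1.8, 2.7, 0, 0, 1], [-2.2, 3.3, 0, 0, 1], [-2.6, 3.9, 0, 0, 1], [-3, 4.5, 0, 0, 1], [-3.4, 5.1, 0, 0, 1], [-3.4, 5.1, 0, 0, 1]]])

```text
clock: 4.03
ee_pos: [0.5466, 0.0431, 0.0259]
tcp_rot: [0.001, 0.375, 0.927, -0.0]
contact_force: [-0.7, -4.6, -1.0]
width: 0.0852
grasp_force: 1.8
```

```bash
python3 - <<'E'
from h import *
fingers(); row((82,26),(-2,-28.5),.026)
c=np.zeros((600,800,3),np.uint8)
c[:]=cv2.resize(imaging.capture('side')[150:315,220:440],(800,600)); cv2.imwrite('pics/p2.png',c)
E
```

```text
t 4.03 A [43.4 25. ] B [-40.2 -29.2] z 0.0259 w 0.0852 F [-0.7 -4.6 -1. ]
[-2.02  3.27 -0.  ] turn -0.001 open 0.999
```

View pics/p2.png

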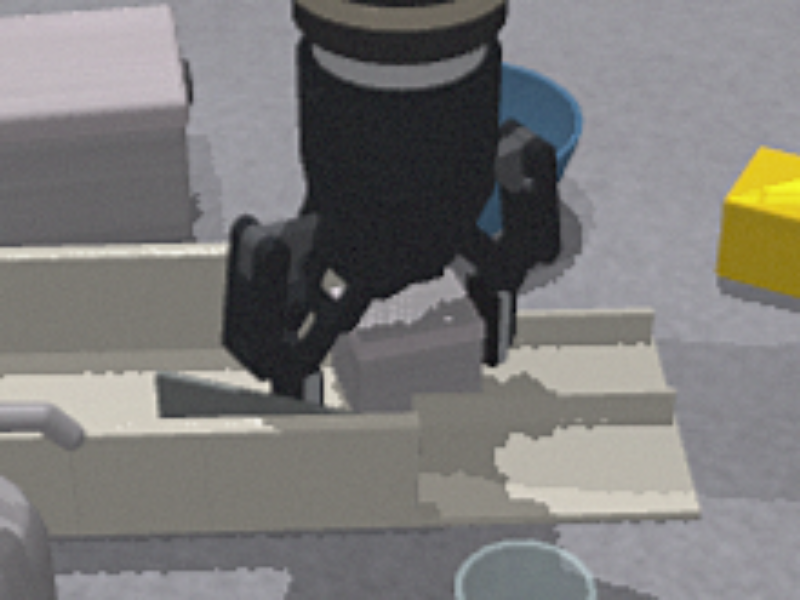

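Finger A is holding the flap open (crop 160-330, 380-410), and finger B (500,340) is pushing the tin (410,350) through the doorway.

>>> step_arm(targets=[[[-0.4, 0.6, 0, 0, 1], [-0.8, 1.2, 0, 0, 1], [-1.1, 1.8, 0, 0, 1], [-1.5, 2.4, 0, 0, 1], [-1.8, 3, 0, 0, 1], [-1.8, 3, 0, 0, 1]]])

```text
clock: 4.58
ee_pos: [0.5806, 0.0527, 0.0254]
tcp_rot: [0.001, 0.374, 0.927, 0.0]
contact_force: [1.3, -3.2, 0.9]
width: 0.0853
grasp_force: 1.2
```

```bash
python3 - <<'E'
from h import *
fingers()
for k in range(1,9):
    bx=-4+k*85/8; row((82,25-.3*k),(bx,-28.5),.026+.0005*k)
c=np.zeros((600,800,3),np.uint8)
c[:]=cv2.resize(imaging.capture('side')[150:315,170:390],(800,600)); cv2.imwrite('pics/p3.png',c)
E
```

```text
t 4.58 A [78.8 26.7] B [ -5.  -27.6] z 0.0254 w 0.0853 F [ 1.3 -3.2  0.9]
[-0.53  0.54 -0.11] turn -0.039 open 0.907
[-0.83  0.98 -0.16] turn -0.11 open 0.806
[-1.13  1.42 -0.2 ] turn -0.196 open 0.711
[-1.43  1.85 -0.25] turn -0.302 open 0.625
[-1.73  2.29 -0.3 ] turn -0.432 open 0.549
[-2.04  2.73 -0.35] turn -0.589 open 0.488
[-2.34  3.17 -0.4 ] turn -0.773 open 0.446
[-2.64  3.6  -0.45] turn -0.976 open 0.427
```

View pics/p3.png

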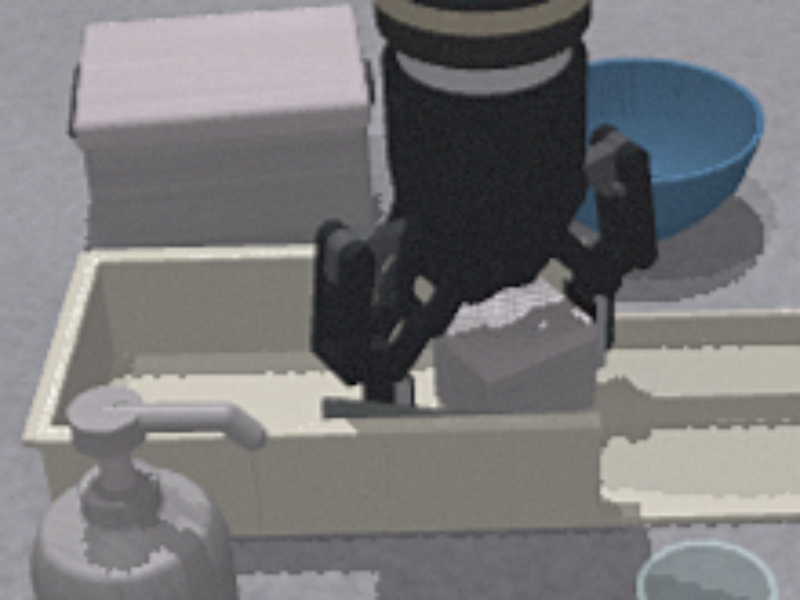

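The tin is in the doorway but has yawed nose-left: its near top corner is at crop (490,385), with the others at about (597,320) and (435,340). I'll compute its pose.

```bash
python3 - <<'E'
from h import *
for u in((490,385),(597,320),(435,340)):
    print(w2c(toz('side',(170+u[0]/3.636,150+u[1]/3.636),.047)).round(1))
E
```

```text
[35.6 27.3]
[ -8.4 -14.7]
[57.8 -3.1]
```

```bash
python3 - <<'E'
from h import *
c=imaging.capture('side')[220:280,250:350]; c=cv2.resize(c,(800,480),interpolation=cv2.INTER_CUBIC)
c=np.uint8(255*(c/255.)**.5)
a=imaging.capture('top')[200:320,260:420]
for p,k in(((29,-7),40),((34,-14),25)):
    y=np.radians(k); ax=np.array([np.cos(y),np.sin(y)]);l=np.array([-ax[1],ax[0]])
    P=[(proj('side',c2w(*(np.array(p)+i*27*ax+j*22*l),.047))-[250,220])*8 for i,j in((1,1),(1,-1),(-1,-1),(-1,1))]
    cv2.polylines(c,[np.int32(P)],True,(0,0,255) if k==40 else (0,255,0))
cv2.imwrite('pics/p4.png',c)
E
```

```text
(no output)
```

View pics/p4.png

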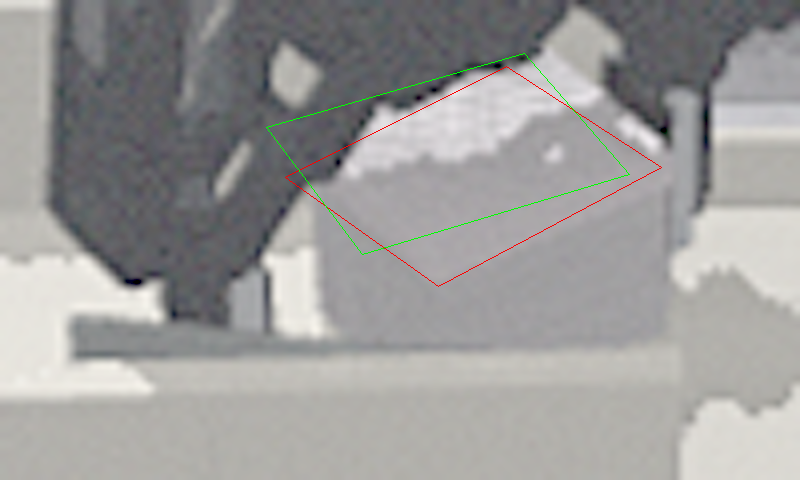

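The tin is yawed about 40° CCW with its centre near (25,-8): finger B's leading corner pushed right of its centre. A will keep holding the flap while B goes round to the tin's left side to turn it back against the right wall.

```bash
python3 - <<'E'
from h import *
row((55,32),(-28,-24),.031); row((55,32),(-32,-5),.031); row((55,32),(-28,14),.031);row((57,31),(-12,20),.031);row((60,30),(0,20),.032)
E
```

```text
[ 1.61 -1.66 -0.57] turn -0.019 open 0.999
[ 2.52 -1.31 -0.57] turn 0.173 open 0.934
[ 3.2  -0.62 -0.57] turn 0.361 open 0.822
[ 2.92  0.27 -0.57] turn 0.417 open 0.646
[ 2.47  0.87 -0.67] turn 0.41 open 0.541
```

>>> step_arm(targets=[[[0.8, -0.8, -0.5, -0.02, 1], [1.6, -1.7, -0.6, -0.02, 1], [2.1, -1.5, -0.6, 0.08, 0.97], [2.5, -1.3, -0.6, 0.17, 0.93], [2.9, -1, -0.6, 0.27, 0.88], [3.2, -0.6, -0.6, 0.36, 0.82], [3.2, -0.6, -0.6, 0.36, 0.82]]])

```text
clock: 5.32
ee_pos: [0.5508, 0.0706, 0.0311]
tcp_rot: [-0.0, 0.536, 0.844, -0.0]
contact_force: [-1.0, -4.5, 1.1]
width: 0.0698
grasp_force: 1.9
```

```bash
python3 - <<'E'
from h import *
fingers()
row((57,31),(-12,20),.031);row((60,30),(0,20),.032);row((63,30),(13,20),.033);row((68,30),(22,17),.033);row((72,29),(30,12),.033)
E
```

```text
t 5.32 A [53.  32.6] B [-29.4  14.8] z 0.0311 w 0.0698 F [-1.  -4.5  1.1]
[-0.05  1.08  0.01] turn 0.054 open 0.646
[-0.26  1.8  -0.09] turn 0.047 open 0.541
[-0.42  2.59 -0.19] turn 0.014 open 0.426
[-0.72  3.24 -0.19] turn -0.064 open 0.389
[-1.14  3.76 -0.19] turn -0.173 open 0.36
```

>>> step_arm(targets=[[[0, 0.6, 0, 0.03, 0.73], [0, 1.1, 0, 0.05, 0.65], [-0.1, 1.5, 0, 0.05, 0.6], [-0.2, 1.8, -0.1, 0.05, 0.54], [-0.3, 2.2, -0.2, 0.03, 0.48], [-0.4, 2.6, -0.2, 0.01, 0.43], [-0.5, 2.9, -0.2, -0.02, 0.41], [-0.7, 3.2, -0.2, -0.06, 0.39], [-0.7, 3.2, -0.2, -0.06, 0.39]]])

```text
clock: 6.07
ee_pos: [0.5841, 0.0776, 0.0327]
tcp_rot: [-0.0, 0.507, 0.862, -0.0]
contact_force: [-1.0, -2.2, -0.2]
width: 0.0332
grasp_force: 1.5
```

```bash
python3 - <<'E'
from h import *
fingers()
c=imaging.capture('side')[205:295,220:370]; c=cv2.resize(c,(800,480),interpolation=cv2.INTER_CUBIC)
cv2.imwrite('pics/p5.png',np.uint8(255*(c/255.)**.5))
E
```

```text
t 6.07 A [68.9 29.6] B [23.  16.5] z 0.0327 w 0.0332 F [-1.  -2.2 -0.2]
```

View pics/p5.png

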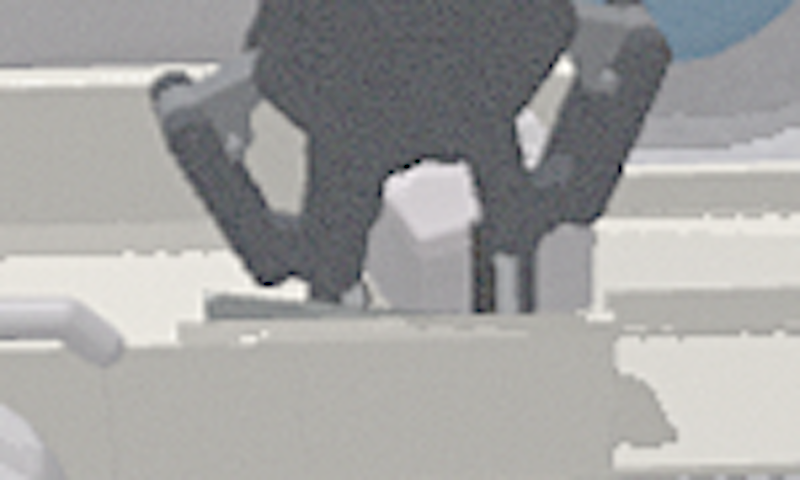

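Finger B is between the flap and the tin. The tin's front-left top corner is near crop (420,240) and its rear near (590,225), so the yaw looks smaller.

```bash
python3 - <<'E'
from h import *
for u in((420,240),(380,200),(590,225)):
    print(w2c(toz('side',(220+u[0]/5.333,205+u[1]/5.333),.047)).round(1))
row((75,26),(35,5),.033);row((75,28),(30,10),.033);row((80,26),(40,-2),.033);row((75,29),(28,14),.033)
E
```

```text
[44.3 13.2]
[55.5 -5.5]
[-2.1  8. ]
[-0.98  0.68 -0.03] turn -0.208 open 0.358
[-0.58  0.53 -0.03] turn -0.105 open 0.396
[-1.45  1.06 -0.03] turn -0.335 open 0.401
[-0.31  0.5  -0.03] turn -0.033 open 0.406
```

```bash
python3 - <<'E'
from h import *
row((74,28),(32,10),.033);row((80,26),(38,2.5),.033)
E
```

```text
[-0.59  0.58 -0.03] turn -0.129 open 0.364
[-1.21  1.03 -0.03] turn -0.234 open 0.392
```

>>> step_arm(targets=[[[-0.3, 0.3, 0, -0.06, 0.37], [-0.6, 0.6, 0, -0.13, 0.37], [-0.9, 0.8, 0, -0.18, 0.38], [-1.2, 1, 0, -0.23, 0.39], [-1.2, 1, 0, -0.23, 0.39]]])

```text
clock: 6.53
ee_pos: [0.5986, 0.0719, 0.0328]
tcp_rot: [-0.0, 0.406, 0.914, 0.0]
contact_force: [0.7, -1.8, -0.1]
width: 0.0331
grasp_force: 1.2
```

```bash
python3 - <<'E'
from h import *
fingers()
row((76,28),(26,8),.033);row((65,30),(-5,14),.032);row((57,32),(-24,10),.031);row((57,32),(-30,-8),.031);row((57,32),(-27,-20),.031)
c=imaging.capture('side')[205:295,220:370]; cv2.imwrite('pics/p6.png',c)
E
```

```text
t 6.53 A [79.5 25.8] B [37.9  2.7] z 0.0328 w 0.0331 F [ 0.7 -1.8 -0.1]
[ 0.71 -0.49 -0.02] turn 0.126 open 0.459
[ 2.07 -2.13  0.08] turn 0.282 open 0.669
[ 2.64 -3.36  0.18] turn 0.241 open 0.81
[ 2.   -4.06  0.18] turn 0.076 open 0.948
[ 1.4  -4.22  0.18] turn -0.048 open 0.984
```

>>> step_arm(targets=[[[0.7, -0.5, 0, 0.12, 0.46], [1.4, -1.3, 0, 0.2, 0.56], [2.1, -2.1, 0, 0.28, 0.67], [2.4, -2.7, 0.1, 0.26, 0.75], [2.6, -3.4, 0.1, 0.24, 0.81], [2.3, -3.7, 0.1, 0.16, 0.88], [2, -4.1, 0.1, 0.08, 0.95], [1.7, -4.1, 0.1, 0.01, 0.97], [1.4, -4.2, 0.1, -0.05, 0.98], [1.4, -4.2, 0.1, -0.05, 0.98]]])

```text
clock: 7.42
ee_pos: [0.5578, 0.0536, 0.0319]
tcp_rot: [0.0, 0.382, 0.924, -0.0]
contact_force: [-0.4, -3.0, -0.4]
width: 0.0835
grasp_force: 1.7
```

```bash
python3 - <<'E'
from h import *
fingers()
c=imaging.capture('side')[205:295,220:370]; c=cv2.resize(c,(800,480),interpolation=cv2.INTER_CUBIC)
cv2.imwrite('pics/p7.png',np.uint8(255*(c/255.)**.5))
E
```

```text
t 7.42 A [56.4 31.6] B [-26.7 -20.5] z 0.0319 w 0.0835 F [-0.4 -3.  -0.4]
```

View pics/p7.png

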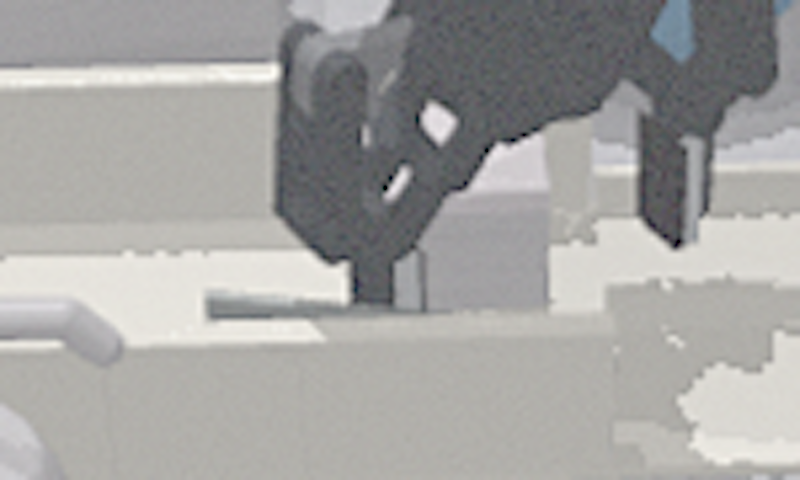

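The tin now lies nearly parallel to the right wall, its rear-left top corner near crop (548,192). Finger B (680,240) is clear behind it, and A still holds the flap.

```bash
python3 - <<'E'
from h import *
for u in((548,192),(465,193)): print(w2c(toz('side',(220+u[0]/5.333,205+u[1]/5.333),.047)).round(1))
for A,B in (((60,31),(-23,-21)),((82,26),(-1,-22)),((82,25),(13,-23)),((82,25),(27,-25)),((82,25),(41,-27)),((82,24),(55,-29.5)),((82,24),(68,-31)),((82,24),(80,-32)),((82,24),(86,-32))): row(A,B,.033)
E
```

```text
[ 8.9 -7.7]
[32. -8.]
[-0.27  0.28 -0.11] turn -0.004 open 0.974
[-1.69  1.99 -0.11] turn 0.031 open 0.95
[-2.14  2.53 -0.11] turn -0.052 open 0.812
[-2.6   3.07 -0.11] turn -0.182 open 0.698
[-3.05  3.61 -0.11] turn -0.348 open 0.603
[-3.57  4.12 -0.11] turn -0.548 open 0.53
[-3.98  4.63 -0.11] turn -0.766 open 0.493
[-4.33  5.11 -0.11] turn -0.979 open 0.485
[-4.49  5.37 -0.12] turn -1.086 open 0.486
```

>>> step_arm(targets=[[[-0.5, 0.5, -0.1, 0.01, 0.97], [-0.9, 1, -0.1, 0.02, 0.96], [-1.3, 1.5, -0.1, 0.03, 0.95], [-1.7, 2, -0.1, 0.03, 0.95], [-1.9, 2.3, -0.1, -0.01, 0.88], [-2.1, 2.5, -0.1, -0.05, 0.81], [-2.4, 2.8, -0.1, -0.12, 0.75], [-2.6, 3.1, -0.1, -0.18, 0.7], [-2.8, 3.3, -0.1, -0.26, 0.65], [-3, 3.6, -0.1, -0.35, 0.6]]])

```text
clock: 8.3
ee_pos: [0.6055, 0.0586, 0.0331]
tcp_rot: [0.001, 0.215, 0.977, 0.0]
contact_force: [-0.5, -2.4, 1.9]
width: 0.0514
grasp_force: 2.1
```

```bash
python3 - <<'E'
from h import *
fingers()
for A,B in (((82,25),(41,-27)),((82,24),(48,-28)),((82,24),(55,-29.5)),((82,24),(62,-30)),((82,24),(68,-31)),((82,24),(75,-31.5)),((82,24),(81,-32)),((82,24),(87,-32))): row(A,B,.034)
cv2.imwrite('pics/p8.png',imaging.capture('side')[205:295,220:370])
E
```

```text
t 8.3 A [82.8 25.7] B [ 42.2 -26.3] z 0.0331 w 0.0514 F [-0.5 -2.4  1.9]
[ 0.03 -0.12 -0.09] turn 0.005 open 0.603
[-0.3   0.02 -0.09] turn -0.083 open 0.556
[-0.62  0.17 -0.09] turn -0.195 open 0.53
[-0.92  0.37 -0.09] turn -0.308 open 0.503
[-1.18  0.52 -0.09] turn -0.413 open 0.493
[-1.47  0.71 -0.09] turn -0.537 open 0.484
[-1.73  0.88 -0.09] turn -0.644 open 0.484
[-1.96  1.06 -0.09] turn -0.751 open 0.487
```

>>> step_arm(targets=[[[-0.3, 0, 0, -0.08, 0.56], [-0.6, 0.2, 0, -0.19, 0.53], [-0.9, 0.4, 0, -0.31, 0.5], [-1.2, 0.5, 0, -0.41, 0.49], [-1.5, 0.7, 0, -0.54, 0.48], [-1.7, 0.9, 0, -0.64, 0.48], [-2, 1.1, 0, -0.75, 0.48], [-2, 1.1, 0, -0.75, 0.48]]])

```text
clock: 9.02
ee_pos: [0.6282, 0.0603, 0.0329]
tcp_rot: [0.0, -0.157, 0.988, 0.0]
contact_force: [-0.9, -2.0, 1.2]
width: 0.0407
grasp_force: 1.1
```

```bash
python3 - <<'E'
from h import *
fingers()
c=imaging.capture('side')[205:295,170:320]; c=cv2.resize(c,(800,480),interpolation=cv2.INTER_CUBIC)
cv2.imwrite('pics/p9.png',np.uint8(255*(c/255.)**.5))
for t in('tin',): print([(round(b['conf'],2),(np.array(b['rect'])*[640,480,640,480]).round(1).tolist()) for b in imaging.spot_in('side',t)])
# predicted tin box if centre (126,-32) aligned
P=np.array([proj('side',c2w(126+i*27,-32+j*22,z)) for i in(-1,1) for j in(-1,1) for z in(.004,.047)]); print(P.min(0),P.max(0))
E
```

```text
t 9.02 A [82.5 23.7] B [ 87.4 -31.3] z 0.0329 w 0.0407 F [-0.9 -2.   1.2]
[(0.87, [436.2, 209.0, 35.1, 42.6]), (0.72, [469.7, 278.8, 41.8, 50.1]), (0.64, [244.4, 246.9, 35.3, 39.9]), (0.61, [487.7, 333.1, 52.9, 59.2])]
[225.33998069 224.56492989] [265.64674132 264.73647079]
```

The detector's box agrees with the tin sitting at about x = 126 mm, aligned. Next I'll back off a little and lift out.

>>> step_arm(targets=[[[0.4, 0, 0, 0, 0.48], [0.4, 0, -1.5, 0, 0.48], [0.4, 0, -4, 0, 0.48], [0.4, 0, -7, 0, 0.48], [0.4, 0, -11, 0, 0.48], [0.4, 0, -15, 0, 0.48], [0.4, 0, -18, 0, 0.48], [10, 0, -18, 0, 0.48], [10, 0, -18, 0, 0.48], [10, 0, -18, 0, 0.48]]])

```text
clock: 9.95
ee_pos: [0.5268, 0.0285, 0.2131]
tcp_rot: [-0.001, -0.154, 0.988, 0.0]
contact_force: [0.4, 0.5, -0.0]
width: 0.0409
grasp_force: 0.0
```

>>> step_arm(targets=[[[14, 0, 0, 0, 0.48], [14, 0, 0, 0, 0.48], [14, 0, 0, 0, 0.48], [14, 0, 0, 0, 0.48], [14, 0, 0, 0, 0.48], [14, 0, 0, 0, 0.48], [14, 0, 0, 0, 0.48], [14, 0, 0, 0, 0.48], [14, 0, 0, 0, 0.48], [14, 0, 0, 0, 0.48]]])

```text
clock: 10.78
ee_pos: [0.3993, -0.0136, 0.2126]
tcp_rot: [-0.0, -0.156, 0.988, 0.0]
contact_force: [0.2, -0.1, 0.1]
width: 0.0413
grasp_force: 0.0
```

>>> step_arm(targets=[[[0, 0, 0, 0, 0.48], [0, 0, 0, 0, 0.48], [0, 0, 0, 0, 0.48], [0, 0, 0, 0, 0.48], [0, 0, 0, 0, 0.48], [0, 0, 0, 0, 0.48], [0, 0, 0, 0, 0.48], [0, 0, 0, 0, 0.48], [0, 0, 0, 0, 0.48], [0, 0, 0, 0, 0.48]]])

```text
clock: 11.62
ee_pos: [0.3987, -0.0138, 0.2129]
tcp_rot: [-0.0, -0.155, 0.988, -0.0]
contact_force: [-0.9, -0.3, 0.3]
width: 0.0403
grasp_force: 0.0
```

>>> step_arm(targets=[[[0, 0, 0, 0, 0.48], [0, 0, 0, 0, 0.48], [0, 0, 0, 0, 0.48], [0, 0, 0, 0, 0.48], [0, 0, 0, 0, 0.48], [0, 0, 0, 0, 0.48], [0, 0, 0, 0, 0.48], [0, 0, 0, 0, 0.48], [0, 0, 0, 0, 0.48], [0, 0, 0, 0, 0.48]]])

```text
clock: 12.45
ee_pos: [0.3987, -0.0138, 0.2129]
tcp_rot: [-0.0, -0.155, 0.988, -0.0]
contact_force: [-0.3, -0.1, 0.0]
width: 0.0409
grasp_force: 0.0
```

```bash
python3 - <<'E'
from h import *
fingers()
a=imaging.capture('top')[110:330,220:440]; b=imaging.capture('side')[180:320,160:430]
c=np.zeros((600,800,3),np.uint8); c[:400,:400]=cv2.resize(a,(400,400)); c[:208,400:]=cv2.resize(b,(400,208))
c[400:,:]=cv2.resize(b[20:120,0:200],(800,400))[100:300]
cv2.imwrite('pics/p10.png',c)
E
```

```text
t 12.45 A [-157.7    3.5] B [-153.   -51.7] z 0.2129 w 0.0409 F [-0.3 -0.1  0. ]
```

View pics/p10.png

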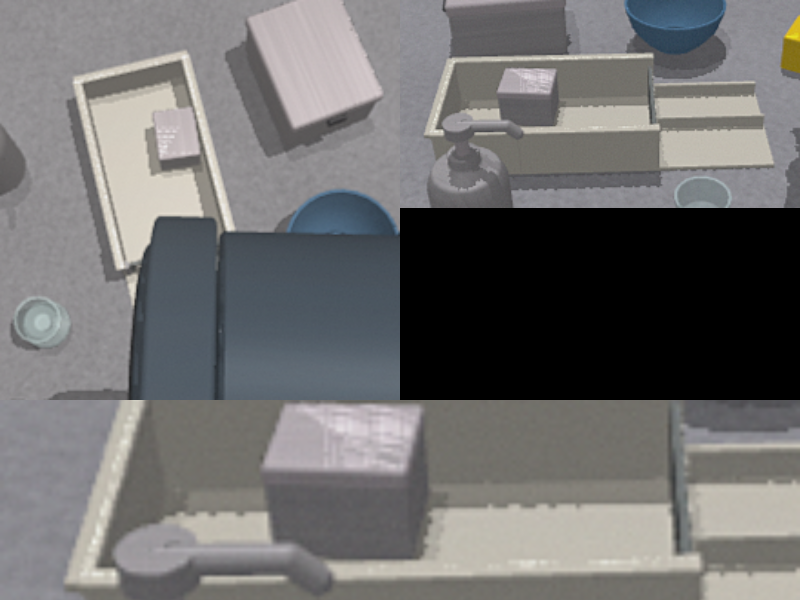

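The tin stands upright deep inside by the right wall (crop 175,135 in the top view). The flap is a thin shut line in the doorway (680,490), and the bowl, biscuit tin, soap pump and egg cup look unmoved.

```bash
python3 -c "
from bench import job_done; print(job_done())"
```

```text
the job is handed in; nothing more can be done
None
```

The tin stands upright well inside the crate with the flap shut behind it and the bystanders unmoved in the last pictures; on the way in it yawed about 40°, so I straightened it with the pushing finger while the other held the flap open, then handed the job in.

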